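Set the sealing time: home the notched lever, then push it out three clicks

TASK

Set the sealing time on the blue control box: with the fingertips or the outside of the fingers, push the yellow notched lever all the way back to its home stop at the red end, then push it away from there by exactly three clicks, never going beyond the third notch, and leave it sitting in that notch. Only push the lever, do not pinch it, and do not force it. Leave the bolt, the corner connector, the glue stick and the profile offcut beside the box where they stand.

Things in the scene. Friction and masses are not known exactly. Their poses are not given: they have to be found in the camera images.
- timer_box: blue control box fixed to the bench, 100 (x) x 190 (y) x 46 mm; origin: centre of its underside; y: the lever's way, from the red home end (-y) to the far end; z up. Its flat top carries a slot along x = 0 and ticks for seven notches 15 mm apart, y = -45 (home, red) to +45 mm, the third click at y = 0; a red bar lies across the home end. Only the lever stands above the top.
- lever (a joint): travel of the yellow lever from its home stop, m, toward the box's +y: 0 home, then a notch every 0.015 (third click 0.045) up to 0.090. About 7 to 10 N takes it out of a notch, most at first; half-way (7.5 mm) to the next notch a spring draws it on ahead of the finger. It stays in a notch when let go, and starts in the first or second (seldom balanced between).
- handle_mid (a point): centre of the yellow lever's upright grip, 70 mm above the bench; axes as the box's. The grip is 36 mm across the travel (x), 16 mm thick along it (y: push faces 8 mm either side of this point) and runs from 54 to 86 mm above the bench, on a thin steel stem.
- bolt: black socket-head bolt standing on its head, 13 mm across, 46 mm tall, loose; origin at the centre of its underside, z up; on the -x side of the box
- connector: die-cast corner connector, a pale 31 mm cube, loose; origin at the centre of its underside; on the +x side of the box
- glue_stick: red and blue glue stick standing upright, 26 mm across, 92 mm tall, loose; origin at the centre of its underside, z up; on the +x side of the box
- offcut: sawn piece of aluminium profile lying flat, 30 x 110 x 30 mm (long along its y), loose; origin at the centre of its underside; on the -x side of the box
Things that resemble listed ones, but are neither listed nor needed, are in the scene too. Of the things that look like the timer_box, the larger one is meant. What is shaped like the glue_stick but black is not meant.

How it is judged:
By the outcome, as a careful person would: the job done as asked, in the order asked, and still so for the second after the job is handed in, with the robot touching nothing.
It also fails if it takes over 56 s, if anything falls off the work surface, if the arm or the gripper's body presses on something with over 40 N, if the wrist force passes 120 N, or if a joint passes its speed limit or range.

ROBOT

A 6-joint arm with a two-finger parallel gripper is mounted at the origin on a cart in front of the work surface, level with it; the furniture and walls round the work are solid. World frame = base frame: x ahead of the robot, y to its left, z up, the work surface at z = 0. Lengths are in mm, angles in rad, forces in N, time in s.
With the tool pointing down it reaches from about 275 to 1000 mm from the base axis. Payload 8.4 kg.
Tool frame: the origin (TCP) lies on the mounting face of the last link; the fingertips stand 173 mm ahead of it and the grasp point (between the pads) lies 155 mm ahead of it; z points along the fingers, y is the line along which they close (so a half turn about z gives the same grasp; the last joint's range is limited). The gripper opens to 85 mm and grips with 20 to 120 N. Pads are 22 mm wide; open, the fingers measure 114 mm over their backs; the gripper's body (76 mm by 85 mm) begins 54 mm behind the grasp point. The pads swing forward as they close: fully open they stand 13 mm farther back than shut.
Start: joints at [1.205, 0.353, 1.633, -0, 1.155, -0.002], TCP at [222.392, 584.099, 404.681] pointing down, gripper open.
Joint ranges: [-2.63, 2.63], [-0.92, 2.1], [0.06, 2.66], [-1.3, 4.44], [0, 2.69], [-3.02, 3.02]. Speed limits (rad/s): [2.22, 2.22, 2.79, 3.14, 3.14, 3.14].

INTERFACE

Orientations are given as [roll, pitch, yaw] about the fixed x, y, z axes, in that order (R = Rz(yaw) Ry(pitch) Rx(roll)).
In Python, from rig import r gives the robot as it stands.
- The arm moves only by the tool apply_moves, never from a script. Its argument "deltas" is a list of rows, each an object with "claw": the gripper command: -1 is fully open, 1 is shut, values between are in proportion; "delta_pos": the shift along the tool's x, y, z in cm, a list of three; "yaw": the turn about the tool's z in rad. In form: [{"claw": claw, "delta_pos": [tx, ty, tz], "yaw": yaw}, ...]. A call has 1 to 8 rows; each row shifts and turns the commanded pose from where the row before left it, along the tool's axes as they then stand; what a row does not reach is not made up. A row lasts 1/8 s, in which the tool goes at most 62.5 mm and 10.7 degrees, less where a joint would pass 70% of its speed; a pose out of reach is approached as far as the arm can. A call with a gripper value outside its range is refused whole. The fingers move at their own pace and stop on an object; "grip_force" is the grip in N (left out, the last holds). Time passes only in rows, so rows that do not move let the fingers close. It gives the time, the measured TCP pose, the force, the opening and the grip force at its end, in the units of the state.
- r.sense(): the state, without advancing time (a new reading comes with each control period).
- r.grab_frame(name): name is "side" or "top" or "wrist"; returns a dict with "img" (480x640x3 uint8, blue, green, red), "z_map" (480x640 float32, mm along the optical axis (not along the pixel's ray), 0 where there is no reading), "fx", "fy", "cx", "cy" (pixels), "eye" and "rotation" of the camera in the world; the wrist camera has in their place "T_tool_cam" (4x4, takes a point from camera to tool coordinates, whose origin is the TCP and whose axes are the flange's). Camera axes: x right, y up, looking along -z (the intrinsics and any distortion apply to the point x, -y, -z); pixel columns grow to the right and rows downward; lengths in mm; the calibration is good to about 2 mm. A picture is of the moment at which its call begins: read the wrist's pose just before it.
- r.sign_off(): hands the job in; it is judged then, once.
The state is a dict: "clock": time; "qpos": joint angles; "qvel": joint speeds; "joint_efforts": joint torques, N m; "eef_pos": TCP position; "tcp_rot": TCP orientation; "contact_force": force on the tool from outside, world axes, zero at the start; "wrist_torque": the same for the moment, N m; "opening": opening from 0.0 (shut) to 1.0 (fully open); "grasp_force": force on a finger pad.
Only numpy, scipy, OpenCV 4.12 (cv2) and the standard library are available. Lean on these libraries where they do the work, as an engineer would, in place of code of your own. Each camera call takes 0.05 s, during which the arm holds its last target. There are 200 camera calls.

## Working session

There is one attempt and no reset: what is moved stays moved. The work goes in short steps, Python scripts to look and compute and a tool call to move; the robot and the scene stay as the last step left them, time stands still between calls to the robot, and variables do not carry over. Pictures are saved under pics/ and viewed, at most 10 in all, crops included, and the job is handed in when it is done.

Besides the shell and the picture viewer there is one more tool, called as name(argument=value, ...), one argument or row to a line, values as JSON. apply_moves: Moves the arm, as the interface text tells. Its arguments: {"type":"object","properties":{"deltas":{"type":"array"},"grip_force":{"type":"number"}},"required":["deltas"]}

```bash
ls; mkdir -p pics; cat > h.py <<'E'
import numpy as np, cv2
from rig import r
def pts(f):
    z=f["z_map"]; v,u=np.mgrid[0:480,0:640]
    c=np.stack([(u-f["cx"])/f["fx"]*z,-(v-f["cy"])/f["fy"]*z,-z],-1)
    P=c@np.array(f["rotation"]).T+np.array(f["eye"]); P[z<=0]=np.nan
    return P
E
python3 - <<'E'
from h import *
s=r.sense();print({k:np.round(s[k],3) for k in s})
for n in("top","side"):
    f=r.grab_frame(n);cv2.imwrite(f"pics/{n}0.png",f["img"]);np.savez(n,**f);print(n,f["eye"],f["rotation"],[k for k in f])
E
```

```text
pics
{'clock': np.float64(0.0), 'qpos': array([ 1.205,  0.354,  1.634, -0.   ,  1.155, -0.002]), 'qvel': array([-0.001, -0.   ,  0.002, -0.002,  0.002, -0.001]), 'joint_efforts': array([ 2.0000e-03, -6.0526e+01, -3.4207e+01,  0.0000e+00,  9.0000e-03,
        0.0000e+00]), 'eef_pos': array([222.284, 583.872, 403.943]), 'tcp_rot': array([-3.14 ,  0.   ,  2.778]), 'contact_force': array([-0.26 , -0.28 , -0.226]), 'wrist_torque': array([-0.03 ,  0.002,  0.022]), 'grasp_force': np.float64(0.0), 'opening': np.float64(1.001)}
top [535.92817787 -61.97157284 930.09190366] [ 0.037334   -0.01692424 -1.55305674] ['img', 'z_map', 'fx', 'fy', 'cx', 'cy', 'eye', 'rotation']
side [ 241.57427927 -689.1168551   579.11028163] [ 0.94514397  0.01679738 -0.54827992] ['img', 'z_map', 'fx', 'fy', 'cx', 'cy', 'eye', 'rotation']
```

View pics/top0.png

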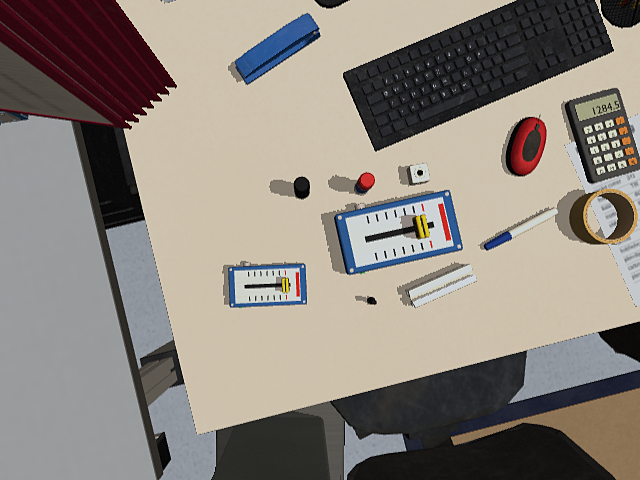

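View pics/side0.png

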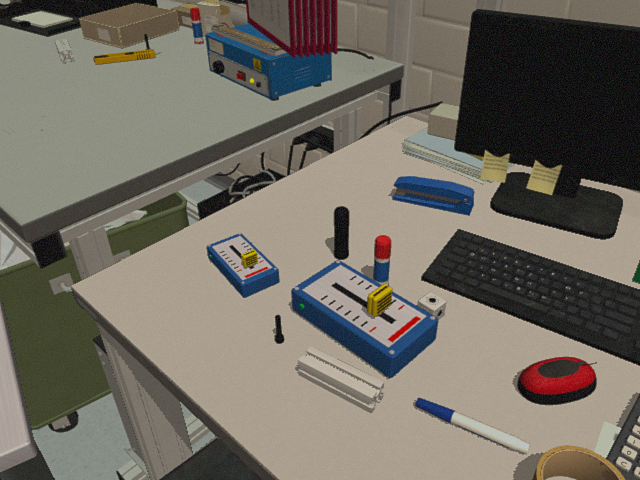

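Top view: two look-alike boxes, at (400,232) and (267,285). The one at (400,232) is larger, and has the connector (418,173), glue stick (366,182), offcut (442,286) and bolt (371,300) beside it, so it is the one meant. The lever is at (423,227), and the red home end is on the right at (445,222). The black stick at (302,187) is a decoy.

```bash
cat > h.py <<'E'
import numpy as np, cv2
from scipy.spatial.transform import Rotation as R
from rig import r
def Rm(f): return R.from_euler("xyz",np.array(f["rotation"])).as_matrix() if np.size(f["rotation"])==3 else np.array(f["rotation"])
def pts(f):
    z=f["z_map"]; v,u=np.mgrid[0:480,0:640]
    c=np.stack([(u-f["cx"])/f["fx"]*z,-(v-f["cy"])/f["fy"]*z,-z],-1)
    P=c@Rm(f).T+np.array(f["eye"]); P[z<=0]=np.nan
    return P
def ray(f,uv,h):
    uv=np.atleast_2d(uv).astype(float)
    d=np.c_[(uv[:,0]-f["cx"])/f["fx"],-(uv[:,1]-f["cy"])/f["fy"],-np.ones(len(uv))]@Rm(f).T
    e=np.array(f["eye"]); return e+d*((h-e[2])/d[:,2])[:,None]
def masks(f):
    h=cv2.cvtColor(f["img"],cv2.COLOR_BGR2HSV)
    return dict(blue=cv2.inRange(h,(100,120,50),(125,255,255)),yel=cv2.inRange(h,(22,150,90),(34,255,255)),
      red=cv2.inRange(h,(0,150,100),(8,255,255))|cv2.inRange(h,(172,150,100),(180,255,255)))
E
cat > m.py <<'E'
from h import *
f=dict(np.load("top.npz"));P=pts(f);m=masks(f)
roi=np.zeros((480,640),np.uint8);roi[185:280,330:470]=255
c=max(cv2.findContours(m["blue"]&roi,0,2)[0],key=cv2.contourArea)
h=cv2.convexHull(c)[:,0]
W=ray(f,h,46)
print("table z",np.nanmedian(P[330:380,250:320,2]))
rect=cv2.minAreaRect(W[:,:2].astype(np.float32));print("rect",rect)
fill=np.zeros_like(roi);cv2.drawContours(fill,[c],-1,255,-1)
sel=(fill>0)&(np.abs(P[...,2]-46)<6)
print("top z",np.nanmedian(P[sel][:,2])); print("rect depth",cv2.minAreaRect(P[sel][:,:2].astype(np.float32)))
y=(m["yel"]&roi)>0;Q=P[y];Q=Q[Q[:,2]>75];print("yel",len(Q),np.median(Q,0),cv2.minAreaRect(Q[:,:2].astype(np.float32)))
rd=(m["red"]&roi)>0;n,l,s,ce=cv2.connectedComponentsWithStats(rd.astype(np.uint8));i=1+np.argmax(s[1:,4])
print("red",ray(f,np.argwhere(l==i)[:,::-1],46).mean(0),ce[i])
for n,(u,v,hh) in dict(bolt=(371,300,46),conn=(418,173,31),glue=(366,182,92),off=(442,286,30)).items():print(n,ray(f,(u,v),hh)[0].round())
b=cv2.resize(f["img"][180:310,330:480],None,fx=5,fy=4.6,interpolation=cv2.INTER_CUBIC);cv2.imwrite("pics/crop1.png",b[:598])
E
python3 m.py
```

```text
table z -1.1019679171099597
rect ((589.8923950195312, -210.28628540039062), (98.25420379638672, 188.02992248535156), 13.5133056640625)
top z 46.29713836235317
rect depth ((590.274169921875, -210.76312255859375), (98.46350860595703, 188.90223693847656), 13.63824462890625)
yel 191 [ 596.96841639 -239.52875883   85.27840836] ((597.037353515625, -239.5240936279297), (34.034507751464844, 15.146124839782715), 12.998185157775879)
red [ 607.43376351 -283.1112357    46.        ] [444.21084337 221.69879518]
bolt [ 481. -168.   46.]
conn [ 687. -243.   31.]
glue [ 662. -152.   92.]
off [ 504. -284.   30.]
```

View pics/crop1.png

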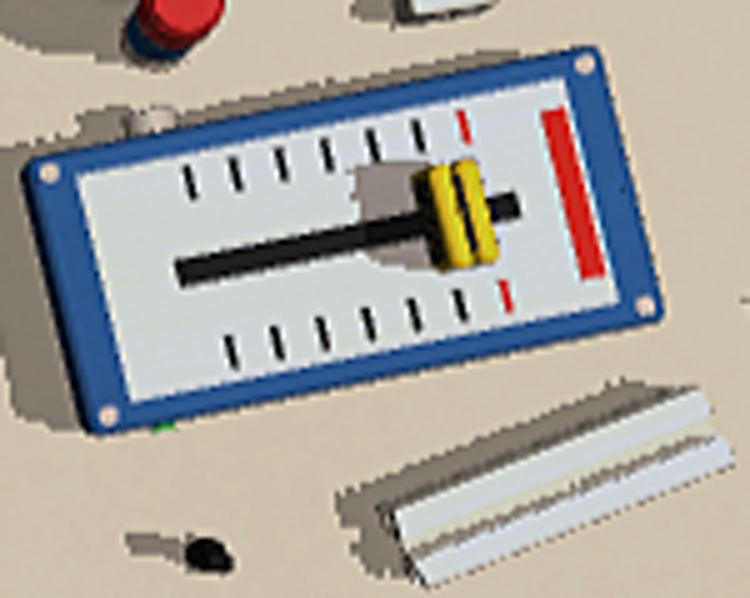

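The crop confirms it: large box, yaw about +13.5°, lever on the first notch (travel ≈15 mm). I'm moving over it with the gripper shut.

apply_moves(
  deltas=[
    {"claw": 1,"delta_pos": [-3.9,-3.8,0],"yaw": 0},
    {"claw": 1,"delta_pos": [-3.9,-3.8,0],"yaw": 0},
    {"claw": 1,"delta_pos": [-3.9,-3.8,0],"yaw": 0},
    {"claw": 1,"delta_pos": [-3.9,-3.8,0],"yaw": 0},
    {"claw": 1,"delta_pos": [-3.9,-3.8,0],"yaw": 0},
    {"claw": 1,"delta_pos": [-3.9,-3.8,0],"yaw": 0},
    {"claw": 1,"delta_pos": [-3.9,-3.8,0],"yaw": 0},
    {"claw": 1,"delta_pos": [-3.9,-3.8,0],"yaw": 0},
  ],
  grip_force=20,
)

```text
clock: 1.1
eef_pos: [406.2, 187.3, 404.7]
tcp_rot: [3.141, 0.0, 2.778]
contact_force: [1.0, 0.2, -0.2]
opening: 0.001
grasp_force: 0.0
```

apply_moves(
  deltas=[
    {"claw": 1,"delta_pos": [-3.9,-3.8,0],"yaw": 0},
    {"claw": 1,"delta_pos": [-3.9,-3.8,0],"yaw": 0},
    {"claw": 1,"delta_pos": [-3.9,-3.8,0],"yaw": 0},
    {"claw": 1,"delta_pos": [-3.9,-3.8,0],"yaw": 0},
    {"claw": 1,"delta_pos": [-3.9,-3.8,0],"yaw": 0},
    {"claw": 1,"delta_pos": [-3.9,-3.8,0],"yaw": 0},
    {"claw": 1,"delta_pos": [-3.9,-3.8,0],"yaw": 0},
    {"claw": 1,"delta_pos": [-3.9,-3.8,0],"yaw": 0},
  ],
)

```text
clock: 2.1
eef_pos: [589.6, -207.9, 404.3]
tcp_rot: [3.141, -0.001, 2.778]
contact_force: [0.5, 0.1, 0.5]
opening: -0.0
grasp_force: 0.0
```

apply_moves(
  deltas=[
    {"claw": 1,"delta_pos": [0,0,0],"yaw": 0.18},
    {"claw": 1,"delta_pos": [0,0,0],"yaw": 0.18},
    {"claw": 1,"delta_pos": [0,0,0],"yaw": 0.18},
    {"claw": 1,"delta_pos": [0,0,0],"yaw": 0.18},
    {"claw": 1,"delta_pos": [0,0,0],"yaw": 0.18},
    {"claw": 1,"delta_pos": [0,0,0],"yaw": 0.18},
    {"claw": 1,"delta_pos": [0,0,0],"yaw": 0.18},
  ],
)

```text
clock: 2.98
eef_pos: [589.1, -206.1, 404.2]
tcp_rot: [-3.141, -0.0, 1.512]
contact_force: [-0.4, 0.5, 0.8]
opening: -0.002
grasp_force: 0.0
```

apply_moves(
  deltas=[
    {"claw": 1,"delta_pos": [0,0,0],"yaw": 0.18},
    {"claw": 1,"delta_pos": [0,0,0],"yaw": 0.18},
    {"claw": 1,"delta_pos": [0,0,0],"yaw": 0.18},
    {"claw": 1,"delta_pos": [0,0,0],"yaw": 0.18},
    {"claw": 1,"delta_pos": [0,0,0],"yaw": 0.18},
    {"claw": 1,"delta_pos": [0,0,0],"yaw": 0.18},
    {"claw": 1,"delta_pos": [0,0,0],"yaw": 0.023},
    {"claw": 1,"delta_pos": [0,0,0],"yaw": 0},
  ],
)

```text
clock: 3.98
eef_pos: [589.2, -206.1, 404.5]
tcp_rot: [-3.141, 0.0, 0.418]
contact_force: [1.0, 0.9, 0.4]
opening: 0.002
grasp_force: 0.0
```

apply_moves(
  deltas=[
    {"claw": 1,"delta_pos": [0,-0.5,3],"yaw": 0.183},
    {"claw": 1,"delta_pos": [0,0,4],"yaw": 0},
    {"claw": 1,"delta_pos": [0,0,3],"yaw": 0},
    {"claw": 1,"delta_pos": [0,0,0],"yaw": 0},
    {"claw": 1,"delta_pos": [0,0,0],"yaw": 0},
  ],
)

```text
clock: 4.6
eef_pos: [587.7, -201.8, 305.8]
tcp_rot: [3.141, -0.001, 0.233]
contact_force: [1.2, -1.0, -0.6]
opening: -0.001
grasp_force: 0.0
```

```bash
python3 - <<'E'
from h import *
s=r.sense();print(s["eef_pos"],s["tcp_rot"],s["contact_force"])
f=r.grab_frame("side")
cv2.imwrite("pics/side1.png",cv2.resize(f["img"][130:400,200:500],None,fx=2.2,fy=2.2))
E
```

```text
[ 587.67189623 -201.76025449  305.80584868] [ 3.14092244e+00 -1.01428224e-03  2.32987674e-01] [ 1.21132648 -0.97029422 -0.59925314]
```

View pics/side1.png

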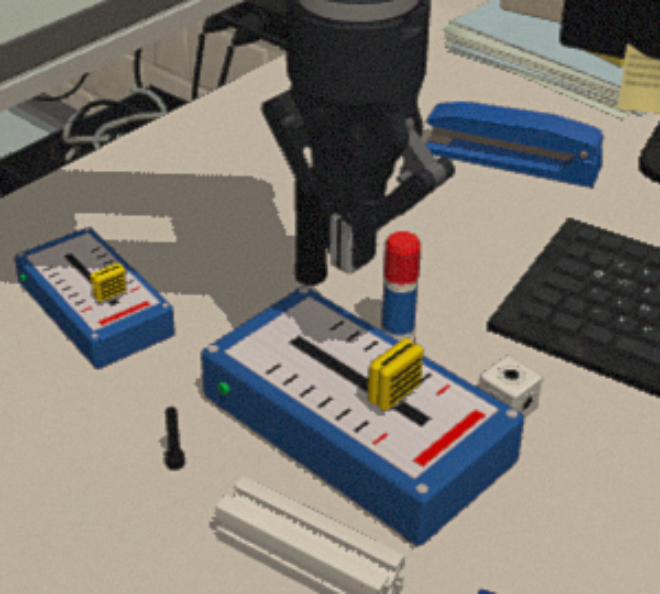

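The shut fingers hang above the far part of the slot, with the lever at (397,375) clear on the home side. Glue stick and connector are clear too. I'll descend and push toward home.

apply_moves(
  deltas=[
    {"claw": 1,"delta_pos": [0,0,4],"yaw": 0},
    {"claw": 1,"delta_pos": [0,0,3.1],"yaw": 0},
    {"claw": 1,"delta_pos": [0,0,0],"yaw": 0},
    {"claw": 1,"delta_pos": [0,0,0],"yaw": 0},
  ],
)

```text
clock: 5.15
eef_pos: [588.0, -201.8, 235.6]
tcp_rot: [3.14, -0.002, 0.232]
contact_force: [0.6, 0.5, 0.6]
opening: 0.003
grasp_force: 0.0
```

apply_moves(
  deltas=[
    {"claw": 1,"delta_pos": [0,0.4,0],"yaw": 0},
    {"claw": 1,"delta_pos": [0,0.4,0],"yaw": 0},
    {"claw": 1,"delta_pos": [0,0.2,0],"yaw": 0},
    {"claw": 1,"delta_pos": [0,0,0],"yaw": 0},
  ],
)

```text
clock: 5.65
eef_pos: [589.5, -211.5, 233.8]
tcp_rot: [3.142, -0.0, 0.231]
contact_force: [-0.6, 0.2, 0.5]
opening: -0.002
grasp_force: 0.0
```

apply_moves(
  deltas=[
    {"claw": 1,"delta_pos": [0,0.2,0],"yaw": 0},
    {"claw": 1,"delta_pos": [0,0.2,0],"yaw": 0},
    {"claw": 1,"delta_pos": [0,0.2,0],"yaw": 0},
    {"claw": 1,"delta_pos": [0,0,0],"yaw": 0},
  ],
)

```text
clock: 6.15
eef_pos: [590.9, -217.3, 233.7]
tcp_rot: [3.142, -0.0, 0.232]
contact_force: [0.3, -0.6, 0.1]
opening: -0.001
grasp_force: 0.0
```

apply_moves(
  deltas=[
    {"claw": 1,"delta_pos": [0,0.2,0],"yaw": 0},
    {"claw": 1,"delta_pos": [0,0,0],"yaw": 0},
  ],
)

```text
clock: 6.4
eef_pos: [591.3, -219.0, 233.6]
tcp_rot: [-3.141, 0.0, 0.232]
contact_force: [0.3, 2.2, 0.4]
opening: -0.001
grasp_force: 0.9
```

apply_moves(
  deltas=[
    {"claw": 1,"delta_pos": [0,0.2,0],"yaw": 0},
    {"claw": 1,"delta_pos": [0,0,0],"yaw": 0},
  ],
)

```text
clock: 6.65
eef_pos: [591.6, -220.2, 233.6]
tcp_rot: [-3.14, 0.001, 0.232]
contact_force: [-0.8, 6.0, 1.3]
opening: -0.001
grasp_force: 3.2
```

apply_moves(
  deltas=[
    {"claw": 1,"delta_pos": [0,0.2,0],"yaw": 0},
    {"claw": 1,"delta_pos": [0,0,0],"yaw": 0},
  ],
)

```text
clock: 6.9
eef_pos: [592.2, -222.6, 233.7]
tcp_rot: [-3.141, 0.0, 0.232]
contact_force: [-0.5, 3.1, 1.0]
opening: 0.005
grasp_force: 1.5
```

apply_moves(
  deltas=[
    {"claw": 1,"delta_pos": [0,0.2,0],"yaw": 0},
    {"claw": 1,"delta_pos": [0,0.2,0],"yaw": 0},
    {"claw": 1,"delta_pos": [0,0.2,0],"yaw": 0},
    {"claw": 1,"delta_pos": [0,0,0],"yaw": 0},
  ],
)

```text
clock: 7.4
eef_pos: [593.8, -229.4, 233.8]
tcp_rot: [3.141, -0.0, 0.232]
contact_force: [-0.1, -0.5, -0.3]
opening: -0.001
grasp_force: 0.0
```

apply_moves(
  deltas=[
    {"claw": 1,"delta_pos": [0,0.2,0],"yaw": 0},
    {"claw": 1,"delta_pos": [0,0.2,0],"yaw": 0},
    {"claw": 1,"delta_pos": [0,0,0],"yaw": 0},
  ],
)

```text
clock: 7.78
eef_pos: [594.6, -232.9, 233.7]
tcp_rot: [3.141, -0.0, 0.232]
contact_force: [0.1, -0.3, -0.4]
opening: 0.002
grasp_force: 0.0
```

apply_moves(
  deltas=[
    {"claw": 1,"delta_pos": [0,0.15,0],"yaw": 0},
    {"claw": 1,"delta_pos": [0,0,0],"yaw": 0},
  ],
)

```text
clock: 8.02
eef_pos: [594.8, -233.7, 233.6]
tcp_rot: [-3.14, 0.0, 0.232]
contact_force: [-0.4, 4.6, 1.1]
opening: 0.001
grasp_force: 2.3
```

Contact came again 15 mm past the first touch (4.6 N), so the lever is on the home stop. I'll back off, lift over, and come down behind it.

apply_moves(
  deltas=[
    {"claw": 1,"delta_pos": [0,-0.5,0],"yaw": 0},
    {"claw": 1,"delta_pos": [0,-0.5,0],"yaw": 0},
    {"claw": 1,"delta_pos": [0,0,-3],"yaw": 0},
    {"claw": 1,"delta_pos": [0,0,-3],"yaw": 0},
    {"claw": 1,"delta_pos": [0,0,0],"yaw": 0},
    {"claw": 1,"delta_pos": [0,3.2,0],"yaw": 0},
    {"claw": 1,"delta_pos": [0,3.2,0],"yaw": 0},
    {"claw": 1,"delta_pos": [0,0,0],"yaw": 0},
  ],
)

```text
clock: 9.02
eef_pos: [607.2, -288.2, 292.5]
tcp_rot: [3.141, 0.001, 0.23]
contact_force: [-0.6, -0.1, -0.5]
opening: 0.0
grasp_force: 0.0
```

```bash
python3 - <<'E'
from h import *
s=r.sense();p=s["eef_pos"]
c,sn=np.cos(.233),np.sin(.233);B=np.array([[c,sn],[-sn,c]]);o=np.array([590.1,-210.5])
print(p,B@(np.array(p)[:2]-o))
f=r.grab_frame("side");P=pts(f);m=masks(f)["yel"]>0
Q=P[m];L=(Q[:,:2]-o)@B.T;k=(np.abs(L[:,0])<25)&(np.abs(L[:,1])<60)&(Q[:,2]>50);print(k.sum(),np.percentile(L[k],[2,50,98],axis=0))
cv2.imwrite("pics/side2.png",cv2.resize(f["img"][130:400,200:500],None,fx=2.2,fy=2.2))
E
```

```text
[ 607.19092553 -288.24132958  292.5267573 ] [ -1.32118212 -79.58686159]
422 [[-19.33111627 -55.40350394]
 [-12.00768436 -51.32704006]
 [ 13.87920975 -40.64809116]]
```

View pics/side2.png

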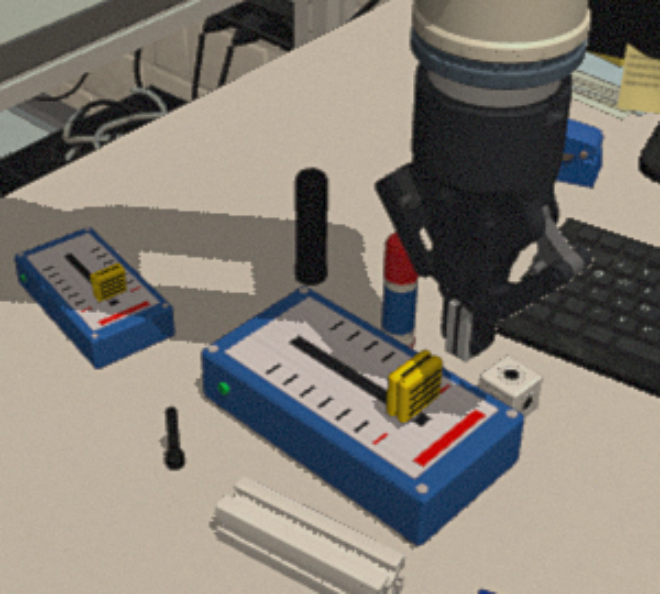

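The lever at (415,385) stands at home, and the fingers are behind it over the red bar. I'll descend and approach to light contact.

apply_moves(
  deltas=[
    {"claw": 1,"delta_pos": [0,0,3],"yaw": 0},
    {"claw": 1,"delta_pos": [0,0,2.8],"yaw": 0},
    {"claw": 1,"delta_pos": [0,0,0],"yaw": 0},
    {"claw": 1,"delta_pos": [0,-0.4,0],"yaw": 0},
    {"claw": 1,"delta_pos": [0,-0.4,0],"yaw": 0},
    {"claw": 1,"delta_pos": [0,-0.3,0],"yaw": 0},
    {"claw": 1,"delta_pos": [0,0,0],"yaw": 0},
  ],
)

```text
clock: 9.95
eef_pos: [604.9, -275.9, 236.4]
tcp_rot: [3.141, -0.001, 0.232]
contact_force: [0.2, 0.8, -0.0]
opening: -0.003
grasp_force: 0.0
```

apply_moves(
  deltas=[
    {"claw": 1,"delta_pos": [0,-0.2,0],"yaw": 0},
    {"claw": 1,"delta_pos": [0,0,0],"yaw": 0},
  ],
)

```text
clock: 10.2
eef_pos: [604.6, -274.9, 236.3]
tcp_rot: [3.139, -0.001, 0.232]
contact_force: [-0.1, -4.5, 1.3]
opening: -0.002
grasp_force: 2.6
```

apply_moves(
  deltas=[
    {"claw": 1,"delta_pos": [0,-0.15,0],"yaw": 0},
    {"claw": 1,"delta_pos": [0,0,0],"yaw": 0},
  ],
)

```text
clock: 10.45
eef_pos: [604.4, -274.0, 236.3]
tcp_rot: [3.138, -0.001, 0.232]
contact_force: [2.0, -8.6, -0.3]
opening: 0.001
grasp_force: 3.8
```

apply_moves(
  deltas=[
    {"claw": 1,"delta_pos": [0,-0.2,0],"yaw": 0},
    {"claw": 1,"delta_pos": [0,-0.2,0],"yaw": 0},
    {"claw": 1,"delta_pos": [0,-0.2,0],"yaw": 0},
    {"claw": 1,"delta_pos": [0,0,0],"yaw": 0},
  ],
)

```text
clock: 10.95
eef_pos: [602.3, -266.4, 235.5]
tcp_rot: [-3.141, 0.001, 0.232]
contact_force: [0.2, 0.6, 0.3]
opening: 0.002
grasp_force: 0.0
```

apply_moves(
  deltas=[
    {"claw": 1,"delta_pos": [0,-0.2,0],"yaw": 0},
    {"claw": 1,"delta_pos": [0,-0.1,0],"yaw": 0},
    {"claw": 1,"delta_pos": [0,0,0],"yaw": 0},
  ],
)

```text
clock: 11.32
eef_pos: [601.9, -263.7, 235.6]
tcp_rot: [-3.141, 0.0, 0.232]
contact_force: [-1.0, 0.6, -0.8]
opening: -0.001
grasp_force: 0.0
```

apply_moves(
  deltas=[
    {"claw": 1,"delta_pos": [0,-0.2,0],"yaw": 0},
    {"claw": 1,"delta_pos": [0,0,0],"yaw": 0},
  ],
)

```text
clock: 11.58
eef_pos: [601.4, -261.7, 235.7]
tcp_rot: [-3.141, 0.0, 0.232]
contact_force: [0.4, 0.7, 0.3]
opening: 0.001
grasp_force: 0.0
```

First click. Same for the second: contact is expected about 1 mm ahead.

apply_moves(
  deltas=[
    {"claw": 1,"delta_pos": [0,-0.2,0],"yaw": 0},
    {"claw": 1,"delta_pos": [0,0,0],"yaw": 0},
  ],
)

```text
clock: 11.82
eef_pos: [601.1, -260.6, 235.8]
tcp_rot: [3.14, -0.0, 0.232]
contact_force: [0.6, -4.7, -1.5]
opening: 0.002
grasp_force: 2.4
```

apply_moves(
  deltas=[
    {"claw": 1,"delta_pos": [0,-0.2,0],"yaw": 0},
    {"claw": 1,"delta_pos": [0,-0.2,0],"yaw": 0},
    {"claw": 1,"delta_pos": [0,-0.2,0],"yaw": 0},
    {"claw": 1,"delta_pos": [0,0,0],"yaw": 0},
  ],
)

```text
clock: 12.32
eef_pos: [599.5, -253.9, 235.7]
tcp_rot: [-3.141, 0.0, 0.232]
contact_force: [-0.1, -0.2, 0.3]
opening: 0.005
grasp_force: 0.0
```

apply_moves(
  deltas=[
    {"claw": 1,"delta_pos": [0,-0.2,0],"yaw": 0},
    {"claw": 1,"delta_pos": [0,0,0],"yaw": 0},
  ],
)

```text
clock: 12.58
eef_pos: [599.1, -251.8, 235.7]
tcp_rot: [-3.141, 0.0, 0.232]
contact_force: [0.5, -0.4, 0.6]
opening: 0.003
grasp_force: 0.0
```

Second click, contact free. Approach the third.

apply_moves(
  deltas=[
    {"claw": 1,"delta_pos": [0,-0.2,0],"yaw": 0},
    {"claw": 1,"delta_pos": [0,-0.2,0],"yaw": 0},
    {"claw": 1,"delta_pos": [0,0,0],"yaw": 0},
  ],
)

```text
clock: 12.95
eef_pos: [598.2, -248.1, 235.7]
tcp_rot: [-3.141, 0.0, 0.232]
contact_force: [-0.2, -0.3, -0.6]
opening: 0.002
grasp_force: 0.0
```

apply_moves(
  deltas=[
    {"claw": 1,"delta_pos": [0,-0.2,0],"yaw": 0},
    {"claw": 1,"delta_pos": [0,0,0],"yaw": 0},
  ],
)

```text
clock: 13.2
eef_pos: [597.8, -246.4, 235.7]
tcp_rot: [3.141, -0.0, 0.232]
contact_force: [0.7, -1.4, 0.3]
opening: 0.003
grasp_force: 0.7
```

apply_moves(
  deltas=[
    {"claw": 1,"delta_pos": [0,-0.2,0],"yaw": 0},
    {"claw": 1,"delta_pos": [0,-0.2,0],"yaw": 0},
    {"claw": 1,"delta_pos": [0,-0.2,0],"yaw": 0},
    {"claw": 1,"delta_pos": [0,0,0],"yaw": 0},
  ],
)

```text
clock: 13.7
eef_pos: [596.4, -240.5, 235.7]
tcp_rot: [-3.142, -0.0, 0.232]
contact_force: [0.9, -2.4, -0.4]
opening: 0.001
grasp_force: 0.6
```

apply_moves(
  deltas=[
    {"claw": 1,"delta_pos": [0,-0.15,0],"yaw": 0},
    {"claw": 1,"delta_pos": [0,0,0],"yaw": 0},
  ],
)

```text
clock: 13.95
eef_pos: [595.9, -238.7, 235.6]
tcp_rot: [-3.141, 0.0, 0.232]
contact_force: [0.2, 0.3, 0.0]
opening: -0.003
grasp_force: 0.0
```

apply_moves(
  deltas=[
    {"claw": 1,"delta_pos": [0,-0.15,0],"yaw": 0},
    {"claw": 1,"delta_pos": [0,0,0],"yaw": 0},
  ],
)

```text
clock: 14.2
eef_pos: [595.6, -237.3, 235.6]
tcp_rot: [-3.141, 0.0, 0.232]
contact_force: [-0.1, -0.4, -0.3]
opening: 0.0
grasp_force: 0.0
```

Force gone, so the lever sprang ahead at the third click. I'll withdraw and check.

apply_moves(
  deltas=[
    {"claw": 1,"delta_pos": [0,0.5,0],"yaw": 0},
    {"claw": 1,"delta_pos": [0,0.5,0],"yaw": 0},
    {"claw": 1,"delta_pos": [0,0.5,-3],"yaw": 0},
    {"claw": 1,"delta_pos": [0,0,-4],"yaw": 0},
    {"claw": 1,"delta_pos": [0,0,-5],"yaw": 0},
    {"claw": 1,"delta_pos": [-4,4,0],"yaw": 0},
    {"claw": 1,"delta_pos": [-4,4,0],"yaw": 0},
    {"claw": 1,"delta_pos": [-4,4,0],"yaw": 0},
  ],
)

```text
clock: 15.2
eef_pos: [509.0, -398.1, 356.0]
tcp_rot: [3.141, -0.0, 0.232]
contact_force: [0.1, -0.8, -0.1]
opening: -0.002
grasp_force: 0.0
```

apply_moves(
  deltas=[
    {"claw": 1,"delta_pos": [-4,4,0],"yaw": 0},
    {"claw": 1,"delta_pos": [-4,4,0],"yaw": 0},
    {"claw": 1,"delta_pos": [0,0,0],"yaw": 0},
    {"claw": 1,"delta_pos": [0,0,0],"yaw": 0},
  ],
)

```text
clock: 15.7
eef_pos: [450.3, -492.8, 355.5]
tcp_rot: [-3.141, -0.0, 0.231]
contact_force: [1.0, -0.4, -0.4]
opening: 0.0
grasp_force: 0.0
```

```bash
python3 - <<'E'
from h import *
c,sn=np.cos(.233),np.sin(.233);B=np.array([[c,sn],[-sn,c]]);o=np.array([590.1,-210.5])
for n in("top","side"):
    f=r.grab_frame(n);P=pts(f);m=masks(f)["yel"]>0
    Q=P[m];L=(Q[:,:2]-o)@B.T;k=(np.abs(L[:,0])<25)&(np.abs(L[:,1])<60)&(Q[:,2]>(75 if n=="top" else 50));print(n,k.sum(),np.percentile(L[k],[2,50,98],axis=0).round(1) if k.any() else "")
    cv2.imwrite(f"pics/{n}3.png",cv2.resize(f["img"][130:400,200:500],None,fx=2.2,fy=2.2))
E
```

```text
top 192 [[-16.1  -7.4]
 [ -0.    0.8]
 [ 16.3   7.2]]
side 443 [[-19.7 -10.4]
 [ -9.6  -7.2]
 [ 14.3   3.9]]
```

View pics/top3.png

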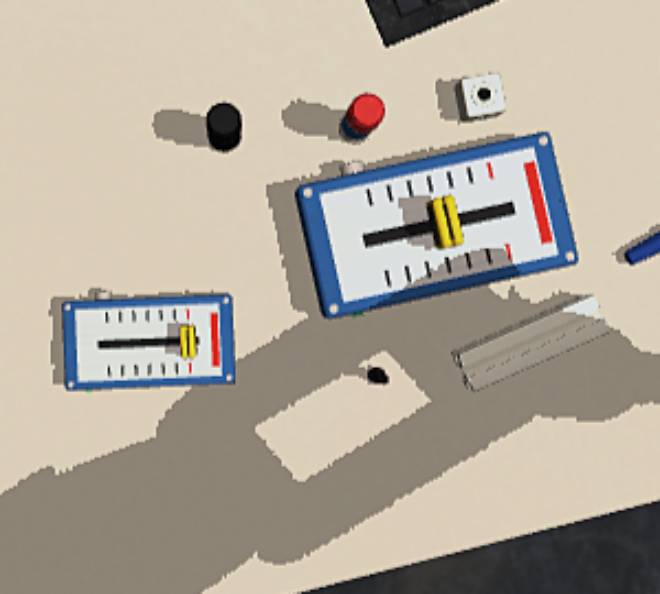

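View pics/side3.png

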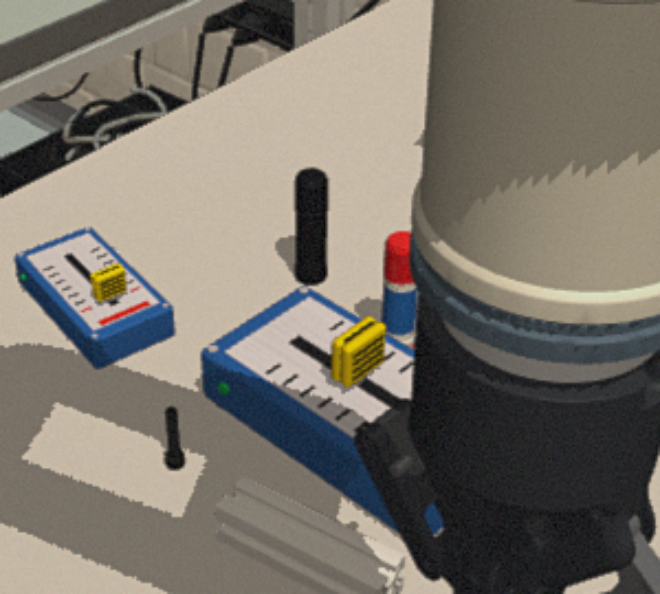

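The top view shows the lever (448,222) at box y ≈ 0, which is the third notch. Bolt, offcut, glue stick and connector are where they were, and the arm is clear.

```bash
python3 -c "
from rig import r
print(r.sign_off())"
```

```text
the job is handed in; nothing more can be done
None
```

The lever was pushed back to its home stop, then out by exactly three clicks; the last camera check showed it sitting in the third notch with the bolt, connector, glue stick and offcut where they stood, and the job is handed in.

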